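Lock the hot-air gun on to dry a fresh print

ROBOT

A 7-joint arm with a two-finger parallel gripper is mounted at the origin on the work surface. World frame = base frame: x ahead of the robot, y to its left, z up, the work surface at z = 0. Lengths are in m, angles in rad, forces in N, time in s.
With the tool pointing down it reaches from about 0.4 to 0.75 m from the base axis. Payload 19.5 kg.
Tool frame: the origin (TCP) lies between the finger pads; the fingertips stand env.tcp_to_tips ahead of it and the grasp point (between the pads) lies 11 mm behind it (env.tcp_to_tips is the distance from the TCP to the fingertips, in m); z points along the fingers, y is the line along which they close (so a half turn about z gives the same grasp; the last joint's range is limited). The gripper opens to 85 mm and grips with 20 to 120 N. Pads are 22 mm wide; open, the fingers measure 114 mm over their backs; the gripper's body (76 mm by 85 mm) begins 54 mm behind the grasp point. The pads swing forward as they close: fully open they stand 13 mm farther back than shut.
Start: joints at [-1.368, 0.707, -0.028, 1.485, 0.022, 0.951, -0.075], TCP at [0.139, 0.558, 0.239] pointing down, gripper open.
Joint ranges: [-2.71, 2.71], [-0.32, 2.16], [-1.57, 1.52], [0, 2.45], [-1.46, 4.6], [0, 2.02], [-2.83, 2.83]. Speed limits (rad/s): [1.89, 1.89, 2.57, 2.57, 3.01, 3.01, 3.01].

INTERFACE

Orientations are given as [roll, pitch, yaw] about the fixed x, y, z axes, in that order (R = Rz(yaw) Ry(pitch) Rx(roll)).
In Python, from workcell import status, vision, job, env gives the robot as it stands.
- The arm moves only by the tool play_rows, never from a script. Its argument "motion" is a list of rows, each an object with "translation": the shift along the tool's x, y, z in m, a list of three; "delta_rot": the turn, a rotation vector about the tool's x, y, z in rad, a list of three. A call has exactly 8 rows; each row shifts and turns the commanded pose from where the row before left it, along the tool's axes as they then stand; what a row does not reach is not made up. A row lasts 1/12 s, in which the tool goes at most 41.7 mm and 7.16 degrees, less where a joint would pass 70% of its speed; a pose out of reach is approached as far as the arm can. A call is refused whole if a number of a shift passes 0.0417 or a number of a turn 0.125, either way. A call with a gripper value outside its range is refused whole. "fingers" is the finger opening in m, from 0 to 0.0854, set as the call begins (left out, the last holds). The fingers move at their own pace and stop on an object; "grip_force" is the grip in N (left out, the last holds). Time passes only in rows, so rows that do not move let the fingers close, or fill a call up. It gives the time, the measured TCP pose, the force, the opening and the grip force at its end, in the units of the state.
- status.get_state(): the state, without advancing time (a new reading comes with each control period).
- vision.camera(name): name is "scene" or "top" or "wrist"; returns the picture (384x512x3 uint8, red, green, blue); there is no depth.
- vision.calibration(name): a dict with "mtx" (3x3 intrinsics, pixels), "origin" and "rotation" of the camera in the world. Camera axes: x right, y down, z forward; pixel columns grow to the right and rows downward; lengths in m; the calibration is good to about 2 mm. A picture is of the moment at which its call begins: read the wrist's pose just before it. calibration takes no time and is no camera call; for the wrist camera it gives the pose at the moment of the call.
- job.job_done(): hands the job in; it is judged then, once.
The state is a dict: "time": time; "joints": joint angles; "qvel": joint speeds; "joint_torque": joint torques, N m; "tcp_pos": TCP position; "orientation": TCP orientation; "wrist_force": force on the tool from outside, world axes, zero at the start; "moment": the same for the moment, N m; "gripper_width": finger opening in m; "grasp_force": force on a finger pad.
Only numpy, scipy, OpenCV 4.12 (cv2) and the standard library are available. Lean on these libraries where they do the work, as an engineer would, in place of code of your own. Each camera call takes 0.05 s, during which the arm holds its last target. There are 200 camera calls.

TASK

The freshly printed board needs drying: switch on the hot-air gun, the bench tool with the wide flat nozzle, and leave it running hands-free. Press its trigger fully down, push the lock button beside the trigger fully in while the trigger is held, then ease off so that the trigger stays locked down. Do not press the trigger of the carving tool, the similar tool with a thin bit.

Things in the scene. Friction and masses are not known exactly. Their poses are not given: they have to be found in the camera images.
- heat_gun: Straight grey hot-air gun lying level in a fixed wooden cradle, 310 mm long, body 58 mm round; steel nozzle flares to a flat mouth 74 mm wide, aimed at a printed paper board. Immovable. Frame (turns about z only): origin on the table under the trigger, +x along the gun to the nozzle, +y to the lock button's side, z up. Apart from trigger and lock nothing is above z 90 mm.
- heat_gun_trigger (a joint): Black ribbed block on top of the gun; in its frame x -25..25, y -21..11 mm, flat top at z 112 mm when free. Slides straight down: 0 free, 0.016 m fully down, spring 3 to 7 N, comes back up when let go. Once the lock is in it rises only to about 0.009 and stays: locked on. Pressing it fully again frees the lock.
- heat_gun_lock (a joint): Round steel button, 18 mm, axis along y at x 0, z 111 mm; end face at y 12, sticks 13 mm out of a housing (x -23..23, y 25..46, top z 124 mm) towards the trigger. A finger holding the trigger down slides to +y to push it in: 0 out, 0.013 m flush, 1 to 3 N. Blocked unless trigger > 0.012. Pushed past 0.010, it hooks at about 0.009 as the trigger is eased; if less, it springs out.
- carver_trigger (a joint): Trigger of the carving tool, a tool with the same body, cradle, trigger and lock but a bit 6 to 10 mm thin instead of the wide nozzle; it stands on the other side of the bench from the gun (either may be left or right). 0 free, 0.016 m fully down. Leave free.

How it is judged:
On the way:
1. the hot-air gun's trigger is pressed fully down (value of joint heat_gun_trigger above 0.0115 m), for 0.1 s.
At the end, for the whole second after the job is handed in: the hot-air gun's trigger has been let up onto its catch and stays 6 to 11.5 mm down by itself, its lock button stays at least 6 mm in, and the carving tool's trigger is free (less than 3 mm down) (value of joint heat_gun_trigger between 0.006 and 0.0115 m and value of joint heat_gun_lock above 0.006 m and value of joint carver_trigger below 0.003 m); the robot touches nothing.
It fails at once if the trigger of the carving tool is pressed (more than 6 mm) (value of joint carver_trigger above 0.006 m).
It also fails if it takes over 32 s, if anything falls off the work surface, if the arm or the gripper's body presses on something with over 40 N, if the wrist force passes 120 N, or if a joint passes its speed limit or range.

## Working session

There is one attempt and no reset: what is moved stays moved. The work goes in short steps, Python scripts to look and compute and a tool call to move; the robot and the scene stay as the last step left them, time stands still between calls to the robot, and variables do not carry over. Pictures are saved under pics/ and viewed, at most 10 in all, crops included, and the job is handed in when it is done.

Besides the shell and the picture viewer there is one more tool, called as a command line: name --argument value ..., lists and objects as JSON in quotes. play_rows: Moves the arm, as the interface text tells. Its arguments: {"type":"object","properties":{"motion":{"type":"array"},"fingers":{"type":"number"},"grip_force":{"type":"number"}},"required":["motion"]}

```bash
mkdir -p pics; python3 - <<'E'
from workcell import status, vision, env
import cv2,numpy as np
for n in ["top","scene"]:
    im=vision.camera(n); cv2.imwrite(f"pics/{n}0.png",cv2.resize(im[:,:,::-1],(800,600),interpolation=cv2.INTER_CUBIC))
    c=vision.calibration(n); print(n,c)
print(status.get_state(), env.tcp_to_tips)
E
```

```text
top {'mtx': array([[469.62725534,   0.        , 257.87051004],
       [  0.        , 469.62725534, 189.9664088 ],
       [  0.        ,   0.        ,   1.        ]]), 'origin': array([0.41076422, 0.01716911, 0.84808678]), 'rotation': array([-3.01070043, -0.01047605, -1.54295666])}
scene {'mtx': array([[384.42048525,   0.        , 253.49053115],
       [  0.        , 384.42048525, 185.31704639],
       [  0.        ,   0.        ,   1.        ]]), 'origin': array([ 1.11326242, -0.29524784,  0.52870497]), 'rotation': array([-2.20902862,  0.00772518,  1.1226414 ])}
{'time': 0.1, 'joints': array([-1.36770691,  0.70700875, -0.02759269,  1.4849617 ,  0.02200353,
        0.95088079, -0.07550165]), 'qvel': array([-0.00168262, -0.00114053,  0.00031661, -0.00209007, -0.00059562,
        0.00197732,  0.00077872]), 'joint_torque': array([ 3.13626566e-03, -8.84296775e+01,  1.23801257e+00, -2.36459345e+01,
        1.73212797e-02,  4.99390386e-03,  9.61861588e-06]), 'tcp_pos': array([0.13930903, 0.55763558, 0.23889058]), 'orientation': array([-3.14063779e+00,  4.68569733e-05,  2.89678461e+00]), 'wrist_force': array([-0.21077785,  0.81426369,  0.34014464]), 'moment': array([ 0.01484998, -0.01816425, -0.00290918]), 'grasp_force': 0.0, 'gripper_width': 0.08542356993021401} 0.008
```

View pics/top0.png

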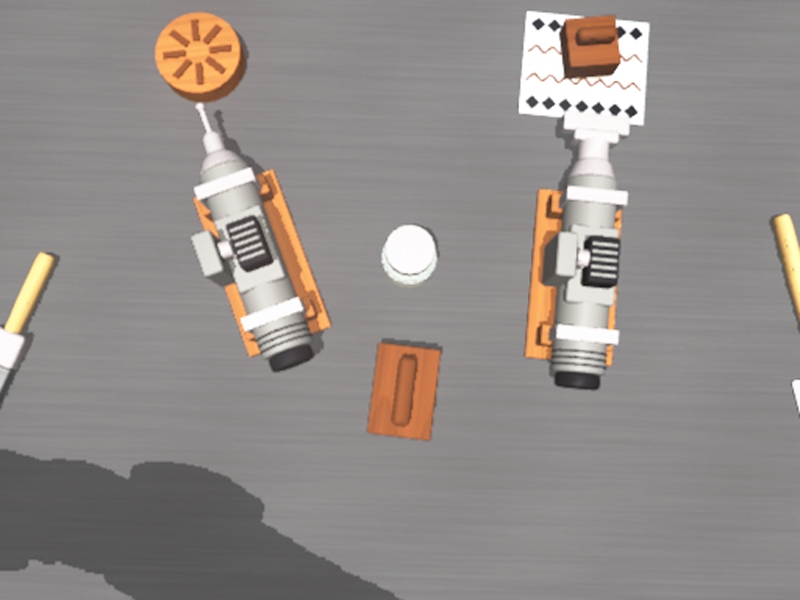

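View pics/scene0.png

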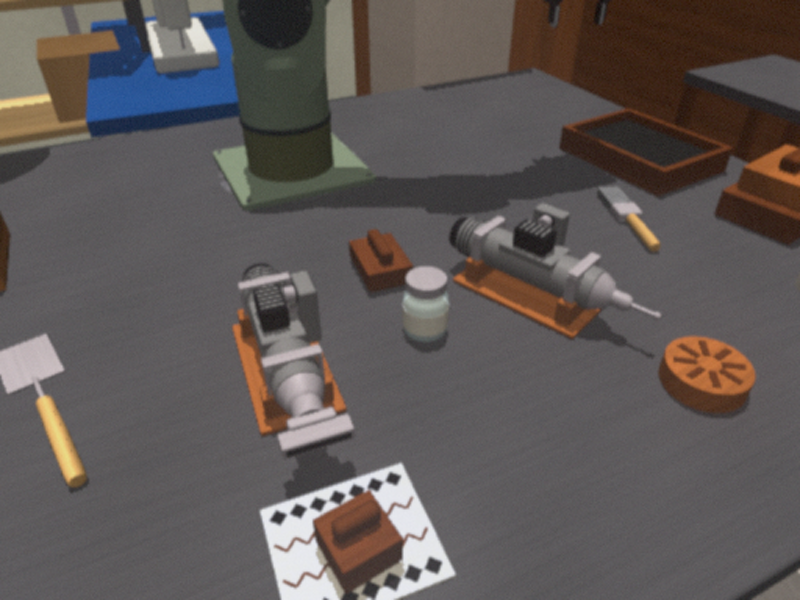

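The top view shows the gun with the flat nozzle on the right: its trigger is near (602,260) and its lock housing near (567,255). The carver is on the left, with its trigger near (248,243). I'll enlarge the gun next.

```bash
cat > h.py <<'E'
import numpy as np,cv2
from workcell import vision
from scipy.spatial.transform import Rotation as R
def rot(c):
    r=np.array(c["rotation"]); return R.from_euler("xyz",r).as_matrix()
def back(c,uv,z):
    d=rot(c)@np.linalg.inv(c["mtx"])@np.array([*uv,1.]); o=np.array(c["origin"]); return o+d*(z-o[2])/d[2]
def proj(c,P):
    p=np.array(c["mtx"])@rot(c).T@(np.array(P)-c["origin"]); return p[:2]/p[2]
E
python3 - <<'E'
import cv2
for n,(x,y,w,h) in {"top":(345,110,60,45),"scene":(145,165,80,60)}.items():
    im=cv2.imread(f"pics/{n}0.png"); im=cv2.resize(im,(512,384),interpolation=cv2.INTER_AREA)[y:y+h,x:x+w]
    s=800//w; cv2.imwrite(f"pics/{n}c.png",cv2.resize(im,None,fx=10,fy=10,interpolation=cv2.INTER_CUBIC))
E
python3 - <<'E'
from h import *
c=vision.calibration("top")
for n,p,z in [("nozzle mid",(597,123),.06),("tail",(577,380),.06),("trig",(602,260),.112)]:
    print(n,back(c,np.array(p)*.64,z))
E
```

```text
nozzle mid [ 0.71759987 -0.20028491  0.06      ]
tail [ 0.43041351 -0.176894    0.06      ]
trig [ 0.55171467 -0.19007061  0.112     ]
```

View pics/topc.png

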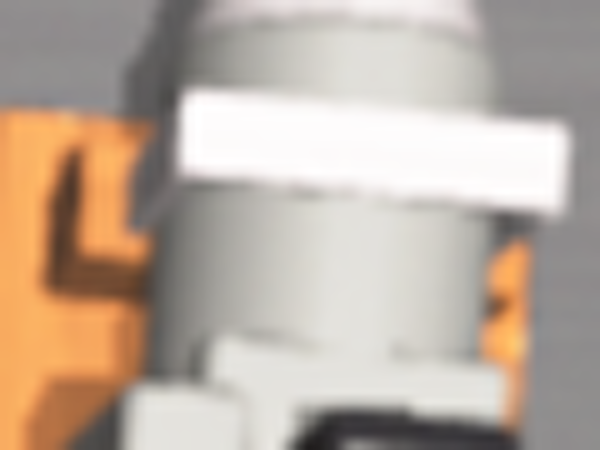

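The crop is too high: it shows the front strap and only the top edge of the trigger, at about (410,415). I'll take it again lower down.

```bash
python3 - <<'E'
import cv2
from workcell import vision
im=vision.camera("top")[:,:,::-1][140:195,340:410]
cv2.imwrite("pics/topd.png",cv2.resize(im,None,fx=10,fy=10,interpolation=cv2.INTER_CUBIC))
E
```

```text
(no output)
```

View pics/topd.png

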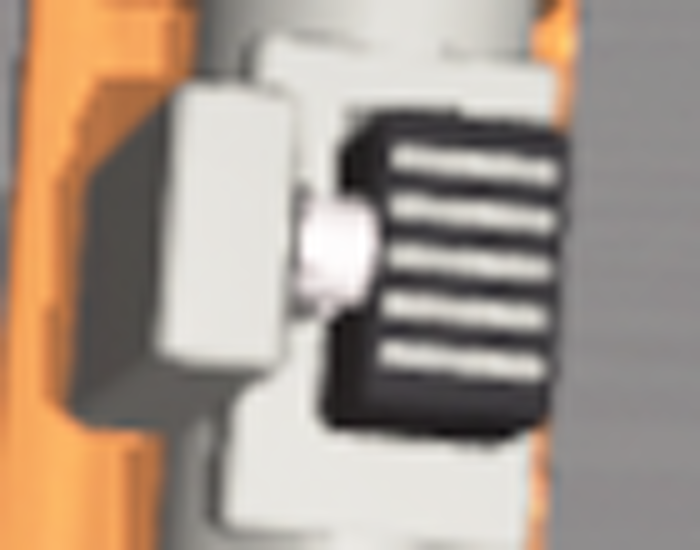

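The trigger top runs from (385,120) to (570,435). The lock button is at (340,250). The housing top corners are (178,85), (293,97), (275,365) and (158,355). I'll fit the gun's pose to these.

```bash
python3 - <<'E'
from h import *
from scipy.optimize import least_squares
c=vision.calibration("top")
M=np.array([(23,46,124),(23,25,124),(-23,25,124),(-23,46,124),(25,-21,112),(-25,-21,112)])/1e3
U=np.array([(178,85),(293,97),(275,365),(158,355),(568,132),(546,405)])/10-.45+[340,140]
def W(p,M): return np.array([R.from_euler("z",p[2]).apply(m)+[p[0],p[1],0] for m in M])
f=lambda p:(np.array([proj(c,q) for q in W(p,M)])-U).ravel()
r=least_squares(f,[.55,-.19,-.08]); print(r.x,f(r.x).reshape(-1,2).round(1))
p=r.x
for n,m in [("nozzle end",(.19,0,.06)),("button",(0,.012,.111))]: print(n,proj(c,W(p,[m])[0])/.64)
s=vision.calibration("scene"); print("scene trig", proj(s,W(p,[(0,-.005,.112)])[0])/.64,proj(s,W(p,[(0,.035,.124)])[0])/.64)
E
```

```text
[ 0.55323087 -0.18552562 -0.06464619] [[-1.  -1.1]
 [ 0.7 -1. ]
 [ 0.7  0.9]
 [-0.9  0.6]
 [ 0.  -1.4]
 [ 0.5  2. ]]
nozzle end [594.64646514 101.41544057]
button [585.59987356 257.49820593]
scene trig [269.87010195 296.227198  ] [302.66891172 279.96355053]
```

```bash
cat > go.py <<'E'
import sys,numpy as np
from workcell import status
from scipy.spatial.transform import Rotation as R
G=(0.5532,-0.1855,-0.065)
def rows(gx,gy,z,n):  # straight move of TCP to gun-frame point, tool x along gun +y
    s=status.get_state(); A=R.from_euler("xyz",s["orientation"])
    B=R.from_euler("xyz",[np.pi,0,G[2]+np.pi/2])
    t=R.from_euler("z",G[2]).apply([gx,gy,0])+[G[0],G[1],z]
    print("tool shift",A.inv().apply(t-s["tcp_pos"]).round(4),"turn",(A.inv()*B).as_rotvec().round(3))
    d=R.from_euler("z",-G[2]).apply(s["tcp_pos"]-[G[0],G[1],0]); print("gun tcp",d.round(4),"F",s["wrist_force"].round(1),"t",s["time"],"w",s["gripper_width"])
if __name__=="__main__": rows(*map(float,sys.argv[1:4]),1)
E
python3 - <<'E'
import numpy as np
a=np.linspace(1.326,-.332,25);r=np.linspace(.5747,.5848,25);yaw=np.linspace(2.897,1.506,25)
P=np.c_[r*np.cos(a),r*np.sin(a)]
d=np.diff(P,axis=0);y=yaw[:-1]
t=np.c_[d[:,0]*np.cos(y)+d[:,1]*np.sin(y), d[:,0]*np.sin(y)-d[:,1]*np.cos(y)]
print(t.round(4)[::2], 1.391/24)
E
```

```text
[[-0.0397 -0.001 ]
 [-0.0397 -0.0018]
 [-0.0397 -0.0027]
 [-0.0397 -0.0036]
 [-0.0397 -0.0045]
 [-0.0396 -0.0054]
 [-0.0396 -0.0063]
 [-0.0395 -0.0072]
 [-0.0394 -0.0081]
 [-0.0392 -0.009 ]
 [-0.0391 -0.0098]
 [-0.0389 -0.0107]] 0.057958333333333334
```

play_rows --motion '[{"translation": [-0.0397, -0.001, 0], "delta_rot": [0, 0, 0.058]}, {"translation": [-0.0397, -0.0014, 0], "delta_rot": [0, 0, 0.058]}, {"translation": [-0.0397, -0.0018, 0], "delta_rot": [0, 0, 0.058]}, {"translation": [-0.0397, -0.0023, 0], "delta_rot": [0, 0, 0.058]}, {"translation": [-0.0397, -0.0027, 0], "delta_rot": [0, 0, 0.058]}, {"translation": [-0.0397, -0.0032, 0], "delta_rot": [0, 0, 0.058]}, {"translation": [-0.0397, -0.0036, 0], "delta_rot": [0, 0, 0.058]}, {"translation": [-0.0397, -0.004, 0], "delta_rot": [0, 0, 0.058]}]' --fingers 0

```text
time: 0.82
tcp_pos: [0.415, 0.4028, 0.2391]
orientation: [-3.141, 0.0, 2.43]
wrist_force: [0.2, -0.3, -0.1]
gripper_width: -0.0001
grasp_force: 0.0
```

play_rows --motion '[{"translation": [-0.0397, -0.0045, 0], "delta_rot": [0, 0, 0.058]}, {"translation": [-0.0397, -0.005, 0], "delta_rot": [0, 0, 0.058]}, {"translation": [-0.0396, -0.0054, 0], "delta_rot": [0, 0, 0.058]}, {"translation": [-0.0396, -0.0058, 0], "delta_rot": [0, 0, 0.058]}, {"translation": [-0.0396, -0.0063, 0], "delta_rot": [0, 0, 0.058]}, {"translation": [-0.0396, -0.0068, 0], "delta_rot": [0, 0, 0.058]}, {"translation": [-0.0395, -0.0072, 0], "delta_rot": [0, 0, 0.058]}, {"translation": [-0.0395, -0.0076, 0], "delta_rot": [0, 0, 0.058]}]'

```text
time: 1.48
tcp_pos: [0.5676, 0.1254, 0.2391]
orientation: [-3.141, 0.0, 1.966]
wrist_force: [0.2, -0.3, 0.5]
gripper_width: -0.0001
grasp_force: 0.0
```

play_rows --motion '[{"translation": [-0.0394, -0.0081, 0], "delta_rot": [0, 0, 0.058]}, {"translation": [-0.0394, -0.0086, 0], "delta_rot": [0, 0, 0.058]}, {"translation": [-0.0392, -0.009, 0], "delta_rot": [0, 0, 0.058]}, {"translation": [-0.0392, -0.0094, 0], "delta_rot": [0, 0, 0.058]}, {"translation": [-0.0391, -0.0098, 0], "delta_rot": [0, 0, 0.058]}, {"translation": [-0.039, -0.0103, 0], "delta_rot": [0, 0, 0.058]}, {"translation": [-0.0389, -0.0107, 0], "delta_rot": [0, 0, 0.058]}, {"translation": [-0.0389, -0.011, 0], "delta_rot": [0, 0, 0.058]}]'

```text
time: 2.15
tcp_pos: [0.5519, -0.1928, 0.2391]
orientation: [-3.141, 0.0, 1.502]
wrist_force: [0.2, 0.6, 0.3]
gripper_width: 0.0002
grasp_force: 0.0
```

```bash
python3 go.py 0 -0.006 0.16; python3 -c "
from workcell import vision,status
import cv2
cv2.imwrite('pics/w1.png',vision.camera('wrist')[:,:,::-1]);print(vision.calibration('wrist'))"
```

```text
tool shift [0.0014 0.0008 0.0791] turn [-0.     0.    -0.004]
gun tcp [-0.0008 -0.0074  0.2391] F [0.2 0.6 0.3] t 2.15 w 0.00019899774343910644
{'mtx': array([[310.72096591,   0.        , 258.17140515],
       [  0.        , 310.72096591, 189.05957657],
       [  0.        ,   0.        ,   1.        ]]), 'origin': array([ 0.55432574, -0.12821332,  0.37472282]), 'rotation': array([ 2.84189706e+00,  1.22249976e-03, -8.30370186e-02])}
```

View pics/w1.png

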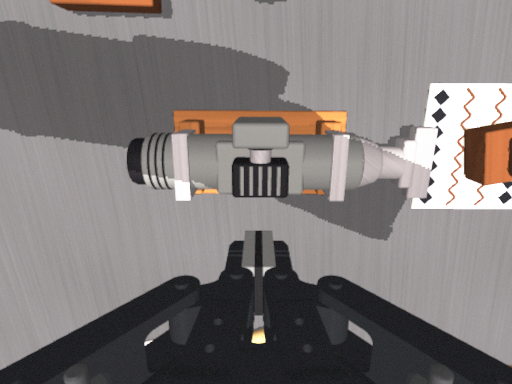

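The wrist view shows the gun level. Its trigger top spans about (233..288,160..196), the button is at (260,155), and the closed pad tips end at about (258,231).

```bash
python3 - <<'E'
from h import *
c=vision.calibration("wrist")
for m in [(25,-21,112),(-25,-21,112),(23,46,124),(-23,46,124),(0,12,111)]:
    w=R.from_euler("z",-.065).apply(np.array(m)/1e3)+[.5532,-.1855,0]; print(m,proj(c,w).round(1))
for z in (.231,.218):
    w=R.from_euler("z",-.065).apply([-.0008,-.0074+.011,0])+[.5532,-.1855,z]; print("tip",z,proj(c,w).round(1))
E
```

```text
(25, -21, 112) [291.4 185.3]
(-25, -21, 112) [234.8 186.3]
(23, 46, 124) [291.6 107.5]
(-23, 46, 124) [232.7 108.6]
(0, 12, 111) [262.5 148.4]
tip 0.231 [264.1 206.9]
tip 0.218 [263.7 198.3]
```

The arm may still have been settling between the picture and the calibration, so I'll repeat the check now that it is still.

```bash
python3 go.py 0 -0.006 0.16; python3 - <<'E'
from h import *
from workcell import status
c=vision.calibration("wrist"); print(c["origin"])
im=vision.camera("wrist")[:,:,::-1]; c=vision.calibration("wrist"); print(c["origin"])
im=im.copy()
for m in [(25,-21,112),(-25,-21,112),(25,11,112),(-25,11,112),(23,46,124),(-23,46,124),(23,25,124),(-23,25,124),(0,12,111)]:
    w=R.from_euler("z",-.065).apply(np.array(m)/1e3)+[.5532,-.1855,0]; cv2.circle(im,tuple(int(v) for v in proj(c,w).round()),1,(0,0,255),-1)
s=status.get_state(); T=R.from_euler("xyz",s["orientation"])
for z,col in ((.008,(0,255,0)),(.021,(255,0,0))):
  for x in (-.011,.011):
    cv2.circle(im,tuple(int(v) for v in proj(c,s["tcp_pos"]+T.apply([x,0,z])).round()),1,col,-1)
cv2.imwrite("pics/w2.png",cv2.resize(im[80:280,170:350],None,fx=3,fy=3,interpolation=cv2.INTER_CUBIC))
E
```

```text
tool shift [0.0108 0.0034 0.0794] turn [-0.001  0.005 -0.017]
gun tcp [-0.0035 -0.0163  0.2394] F [ -5.5 -12.6  -0. ] t 2.2 w 0.0002574251894137388
[ 0.55432574 -0.12821332  0.37472282]
[ 0.55522123 -0.12456956  0.3748085 ]
```

View pics/w2.png

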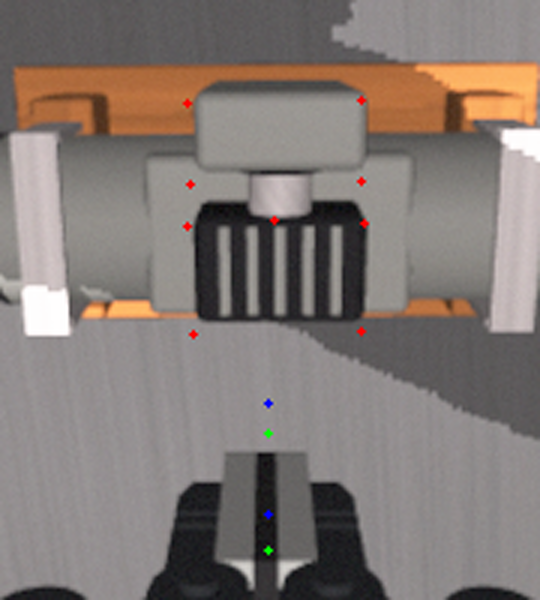

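The picture was taken with the arm still swinging. Even so, it supports the fitted pose and 8 mm from TCP to tips with the fingers shut. I'll descend to above the trigger and let it settle.

play_rows --motion '[{"translation": [0, 0, 0.01], "delta_rot": [0, 0, 0]}, {"translation": [0, 0, 0.02], "delta_rot": [0, 0, 0]}, {"translation": [0, 0, 0.025], "delta_rot": [0, 0, 0]}, {"translation": [0, 0, 0.025], "delta_rot": [0, 0, 0]}, {"translation": [0, 0, 0.015], "delta_rot": [0, 0, 0]}, {"translation": [0, 0, 0.008], "delta_rot": [0, 0, 0]}, {"translation": [0, 0, 0], "delta_rot": [0, 0, 0]}, {"translation": [0, 0, 0], "delta_rot": [0, 0, 0]}]'

```text
time: 2.92
tcp_pos: [0.5526, -0.191, 0.1368]
orientation: [3.141, 0.0, 1.505]
wrist_force: [-0.1, -0.1, 0.8]
gripper_width: 0.0
grasp_force: 0.0
```

```bash
python3 go.py 0 -0.006 0.126; python3 - <<'E'
from h import *
from workcell import status
vision.camera("wrist");vision.camera("wrist")
c=vision.calibration("wrist"); print(c["origin"])
im=vision.camera("wrist")[:,:,::-1].copy(); print(vision.calibration("wrist")["origin"])
for m in [(25,-21,112),(-25,-21,112),(25,11,112),(-25,11,112),(23,46,124),(-23,46,124),(23,25,124),(-23,25,124),(0,12,111)]:
    w=R.from_euler("z",-.065).apply(np.array(m)/1e3)+[.5532,-.1855,0]; cv2.circle(im,tuple(int(v) for v in proj(c,w).round()),1,(0,0,255),-1)
cv2.imwrite("pics/w3.png",cv2.resize(im[80:280,150:370],None,fx=3,fy=3,interpolation=cv2.INTER_CUBIC))
E
python3 go.py 0 -0.006 0.126
```

```text
tool shift [-0.0004  0.0002  0.0108] turn [ 0.     0.    -0.001]
gun tcp [-0.0002 -0.0056  0.1368] F [-0.1 -0.1  0.8] t 2.9167 w 7.184090451608172e-06
[ 0.55701714 -0.118344    0.27307713]
[ 0.55699274 -0.1183203   0.27305212]
tool shift [-0.0004 -0.0001  0.0114] turn [ 0.001  0.    -0.001]
gun tcp [ 1.000e-04 -5.600e-03  1.374e-01] F [-0.   0.1  0.5] t 3.0667 w 9.032700514394487e-05
```

View pics/w3.png

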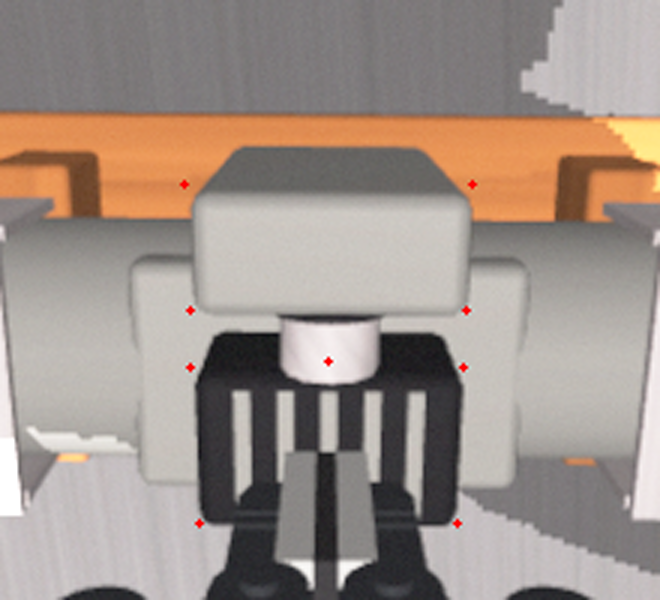

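The overlay fits the trigger, button and housing to within about 2 mm, and the tips are centred over the trigger. Now I'll press it down.

play_rows --motion '[{"translation": [0, 0, 0.008], "delta_rot": [0, 0, 0]}, {"translation": [0, 0, 0.008], "delta_rot": [0, 0, 0]}, {"translation": [0, 0, 0.006], "delta_rot": [0, 0, 0]}, {"translation": [0, 0, 0.005], "delta_rot": [0, 0, 0]}, {"translation": [0, 0, 0.004], "delta_rot": [0, 0, 0]}, {"translation": [0, 0, 0.002], "delta_rot": [0, 0, 0]}, {"translation": [0, 0, 0], "delta_rot": [0, 0, 0]}, {"translation": [0, 0, 0], "delta_rot": [0, 0, 0]}]'

```text
time: 3.73
tcp_pos: [0.5529, -0.1911, 0.104]
orientation: [3.14, 0.0, 1.505]
wrist_force: [-0.5, 1.1, 18.2]
gripper_width: -0.0
grasp_force: 9.3
```

```bash
python3 go.py 0 0.014 0.1025
```

```text
tool shift [ 0.0196 -0.0001  0.0015] turn [ 0.001  0.    -0.001]
gun tcp [ 0.     -0.0056  0.104 ] F [-0.5  1.1 18.2] t 3.7333 w -4.138298894973754e-05
```

The trigger has bottomed out: tips at 96 mm, 18 N. I'll slide towards the lock.

play_rows --motion '[{"translation": [0.003, 0, 0], "delta_rot": [0, 0, 0]}, {"translation": [0.003, 0, 0], "delta_rot": [0, 0, 0]}, {"translation": [0.003, 0, 0], "delta_rot": [0, 0, 0]}, {"translation": [0.003, 0, 0], "delta_rot": [0, 0, 0]}, {"translation": [0.003, 0, 0], "delta_rot": [0, 0, 0]}, {"translation": [0.003, 0, 0], "delta_rot": [0, 0, 0]}, {"translation": [0, 0, 0], "delta_rot": [0, 0, 0]}, {"translation": [0, 0, 0], "delta_rot": [0, 0, 0]}]'

```text
time: 4.4
tcp_pos: [0.5541, -0.1748, 0.1039]
orientation: [3.14, 0.003, 1.504]
wrist_force: [0.6, -8.2, 13.7]
gripper_width: 0.0001
grasp_force: 7.7
```

```bash
python3 go.py 0 0.014 0.1025
```

```text
tool shift [ 0.0033 -0.0002  0.0014] turn [ 0.002  0.003 -0.002]
gun tcp [0.0002 0.0107 0.1039] F [ 0.6 -8.2 13.7] t 4.4 w 0.00013985024391040076
```

play_rows --motion '[{"translation": [0.002, 0, 0], "delta_rot": [0, 0, 0]}, {"translation": [0.002, 0, 0], "delta_rot": [0, 0, 0]}, {"translation": [0.001, 0, 0], "delta_rot": [0, 0, 0]}, {"translation": [0, 0, 0], "delta_rot": [0, 0, 0]}, {"translation": [0, 0, 0], "delta_rot": [0, 0, 0]}, {"translation": [0, 0, 0], "delta_rot": [0, 0, 0]}, {"translation": [0, 0, 0], "delta_rot": [0, 0, 0]}, {"translation": [0, 0, 0], "delta_rot": [0, 0, 0]}]'

```text
time: 5.07
tcp_pos: [0.5543, -0.1717, 0.1039]
orientation: [3.139, 0.005, 1.502]
wrist_force: [-0.5, -18.3, 10.2]
gripper_width: -0.0001
grasp_force: 11.4
```

```bash
python3 go.py 0 0.014 0.1025
```

```text
tool shift [ 0.0001 -0.0002  0.0014] turn [ 0.002  0.005 -0.003]
gun tcp [0.0002 0.0139 0.1039] F [ -0.5 -18.3  10.2] t 5.0667 w -0.0001474544187699843
```

The button is flush: the finger side is at y 25 mm with 18 N sideways. I'll ease straight up, then back off and rise clear.

play_rows --motion '[{"translation": [0, 0, -0.002], "delta_rot": [0, 0, 0]}, {"translation": [0, 0, -0.002], "delta_rot": [0, 0, 0]}, {"translation": [0, 0, -0.002], "delta_rot": [0, 0, 0]}, {"translation": [0, 0, -0.002], "delta_rot": [0, 0, 0]}, {"translation": [0, 0, -0.002], "delta_rot": [0, 0, 0]}, {"translation": [0, 0, -0.002], "delta_rot": [0, 0, 0]}, {"translation": [0, 0, 0], "delta_rot": [0, 0, 0]}, {"translation": [0, 0, 0], "delta_rot": [0, 0, 0]}]'

```text
time: 5.73
tcp_pos: [0.5529, -0.1715, 0.1148]
orientation: [-3.14, 0.005, 1.502]
wrist_force: [-3.1, -19.2, -5.0]
gripper_width: 0.0003
grasp_force: 9.9
```

play_rows --motion '[{"translation": [-0.003, 0, -0.001], "delta_rot": [0, 0, 0]}, {"translation": [-0.004, 0, -0.002], "delta_rot": [0, 0, 0]}, {"translation": [-0.004, 0, -0.005], "delta_rot": [0, 0, 0]}, {"translation": [0, 0, -0.015], "delta_rot": [0, 0, 0]}, {"translation": [0, 0, -0.02], "delta_rot": [0, 0, 0]}, {"translation": [0, 0, -0.02], "delta_rot": [0, 0, 0]}, {"translation": [0, 0, -0.01], "delta_rot": [0, 0, 0]}, {"translation": [0, 0, 0], "delta_rot": [0, 0, 0]}]'

```text
time: 6.4
tcp_pos: [0.554, -0.1793, 0.1904]
orientation: [3.139, 0.001, 1.505]
wrist_force: [-0.6, -0.4, 0.3]
gripper_width: -0.0001
grasp_force: 0.0
```

```bash
python3 go.py 0 0.014 0.1025; python3 - <<'E'
from h import *
vision.camera("wrist");vision.camera("wrist")
c=vision.calibration("wrist"); im=vision.camera("wrist")[:,:,::-1].copy()
for m in [(25,-21,103),(-25,-21,103),(25,-21,112),(-25,-21,112),(23,25,124),(-23,25,124)]:
    w=R.from_euler("z",-.065).apply(np.array(m)/1e3)+[.5532,-.1855,0]; cv2.circle(im,tuple(int(v) for v in proj(c,w).round()),1,(0,0,255),-1)
cv2.imwrite("pics/w4.png",cv2.resize(im[80:280,150:370],None,fx=3,fy=3,interpolation=cv2.INTER_CUBIC))
E
```

```text
tool shift [ 0.0078 -0.0007  0.0879] turn [ 0.003  0.001 -0.001]
gun tcp [0.0004 0.0063 0.1904] F [-0.6 -0.4  0.3] t 6.4 w -0.00010942018613789108
```

View pics/w4.png

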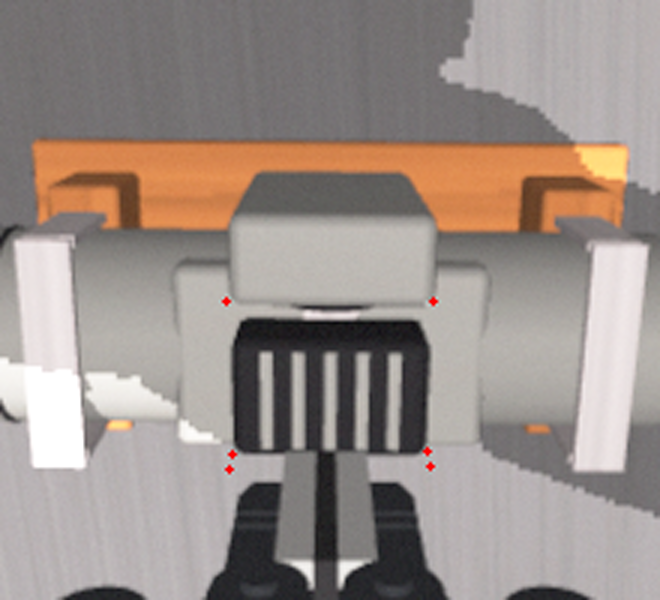

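The trigger's near edge at row about 452 matches the 103 mm height marks, so it is roughly 9 mm down. The button is almost flush, at about (330,313). The gun is locked on, the arm is clear, and the carver was never approached at trigger height.

```bash
python3 -c "
from workcell import job
print(job.job_done())"
```

```text
the job is handed in; nothing more can be done
None
```

The hot-air gun is locked on and running hands-free: the last picture shows its trigger about 9 mm down and the lock button in, the arm is clear, the carver was not touched, and the job was handed in at about 6.5 s (the hand-in returned no verdict).

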